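# Centre-punch the drill spot of a bracket

## Robot

A 6-joint arm with a two-finger parallel gripper is mounted at the origin on a cart in front of the work surface, level with it; the furniture and walls round the work are solid. World frame = base frame: x ahead of the robot, y to its left, z up, the work surface at z = 0. Lengths are in mm, angles in rad, forces in N, time in s.
With the tool pointing down it reaches from about 400 to 925 mm from the base axis. Payload 12.5 kg.
Tool frame: the origin (TCP) lies at the very end of the fingers, on their centre line; the grasp point (between the pads) lies grip_depth behind it (grip_depth is the distance from the TCP to the grasp point, in mm); z points along the fingers, y is the line along which they close (so a half turn about z gives the same grasp; the last joint's range is limited). The gripper opens to 95 mm and grips with 3 to 60 N. Pads are 20 mm wide; open, the fingers measure 119 mm over their backs; the gripper's body (75 mm by 180 mm) begins 59 mm behind the grasp point.
Start: joints at [-1.227, 0.491, 1.559, -0, 1.092, -0.106], TCP at [271.766, -562.844, 185.861] pointing down, gripper open.
Joint ranges: [-3.1, 3.1], [-0.84, 2.19], [0.05, 2.79], [-1.13, 4.28], [0.06, 2.93], [-2.69, 2.69]. Speed limits (rad/s): [2.22, 2.22, 2.79, 3.14, 3.14, 3.14].

## Interface

Orientations are given as [roll, pitch, yaw] about the fixed x, y, z axes, in that order (R = Rz(yaw) Ry(pitch) Rx(roll)).
In Python, from cell import state, read_camera, job_done, grip_depth gives the robot as it stands.
- The arm moves only by the tool drive_tool, never from a script. Its argument "targets" is a list of rows, each an object with "jaw": the opening, from 0 (shut) to 1 (fully open); "travel": the shift along the tool's x, y, z in m, a list of three; "twist": the turn about the tool's z in rad. In form: [{"jaw": jaw, "travel": [tx, ty, tz], "twist": twist}, ...]. A call has 1 to 8 rows; each row is the pose to reach, as a shift and turn from the pose commanded when the call began, along the tool's axes at that moment; what a row does not reach only later rows make up. A row lasts 1/12 s, in which the tool goes at most 41.7 mm and 7.16 degrees, less where a joint would pass 70% of its speed; a pose out of reach is approached as far as the arm can. A call with a gripper value outside its range is refused whole. The fingers move at their own pace and stop on an object; the grip force is fixed at half the most. Time passes only in rows, so rows that repeat a pose let the fingers close. It gives the time, the measured TCP pose, the force, the opening and the grip force at its end, in the units of the state.
- state(): the state, without advancing time (a new reading comes with each control period).
- read_camera(name): name is "scene" or "top"; returns a dict with "frame" (420x560x3 uint8, red, green, blue), "fx", "fy", "cx", "cy" (pixels), "R" (3x3) and "t" (3): a world point X has camera coordinates R X + t. Camera axes: x right, y down, z forward; pixel columns grow to the right and rows downward; lengths in mm; the calibration is good to about 2 mm. A picture is of the moment at which its call begins. There is no depth.
- job_done(): hands the job in; it is judged then, once.
The state is a dict: "t": time; "joints": joint angles; "qvel": joint speeds; "tau": joint torques, N m; "eef_pos": TCP position; "tcp_rot": TCP orientation; "ft_force": force on the tool from outside, world axes, zero at the start; "moment": the same for the moment, N m; "opening": opening from 0.0 (shut) to 1.0 (fully open); "grip_force": force on a finger pad.
Only numpy, scipy, OpenCV 4.12 (cv2) and the standard library are available. Lean on these libraries where they do the work, as an engineer would, in place of code of your own. Each camera call takes 0.05 s, during which the arm holds its last target. There are 200 camera calls.

## Task

Take the spring-loaded centre punch out of its stand, set its point in the bracket's cup at the plain end (away from the upturned flange), and press it upright, slowly and straight down, until its hidden spring snaps; ease off at the snap, because ramming it on against its end stop (more than about 25 N) bends the blank. Fire it nowhere else, then stand it back upright in its stand, collar resting on the wood, and leave everything else on the worktop where it is.

Things in the scene. Friction and masses are not known exactly. Their poses are not given: they have to be found in the camera images.
- punch: steel centre punch, 0.2 to 0.3 kg, standing point-down in the stand. Origin: centre of the nose's lower end; z runs up along it. From there up: nose 12 mm dia (0-40 mm), collar 27 mm dia (40-46), square barrel 18 x 18 mm, flats facing its x and y (46-96; grip here), round cap 21 mm dia (96-106). Below the origin a blunt-pointed stem, 4 mm dia, stands out by 18 to 28 mm (set by a hidden screw)
- punch_stem (a joint): how far the stem is pushed up into the nose, m: 0 fully out; 0.009 hard end stop. Pressed slowly, the push starts at 3 to 4 N, climbs from 0.0025 on to a peak of about 17 N near 0.006 and there gives way: past 0.007 it has snapped and only 6 to 11 N are left up to the end stop, beyond which it climbs steeply. Fast pressing adds force. Lifted, the spring sends the stem out again
- bracket: steel angle-bracket blank on a wooden offcut (160 x 74 x 26 mm) that does not move. Origin: centre of the offcut's underside. The flat bar is 124 x 40 x 8 mm, its top 34 mm above the origin; x runs from the upturned flange (7 mm thick, at x = -62 mm, top 60 mm above the origin) to the plain end
- spot (a point): mouth centre of the cup to be punched, in the bar's top face 32 mm from the bracket's origin towards the plain end. The cup is 6 mm wide with a 3 mm bevel round it, and 5 mm deep to its floor, where the point comes to rest
- other_cup (a point): mouth centre of the like cup nearer the flange (not to be punched), 25 mm from the bracket's origin
- stand: fixed wooden block, 64 x 64 mm, 72 mm high, origin at the centre of its underside
- stand_mouth (a point): centre of the mouth of the stand's vertical through hole (16 mm wide, bevelled), on its top face 72 mm above the worktop; the parked punch hangs by its collar on this face, its origin 40 mm below this point
- tin: low round food tin, 86 mm wide, 40 mm high, origin under its centre; a bystander
- mug: pale mug, 92 x 127 x 95 mm, origin under its centre; a bystander
- lemon: lemon, 71 x 53 x 51 mm; a bystander
- peeler: hand peeler lying flat, 170 x 25 x 18 mm; a bystander

How it is judged (in metres and radians):
On the way, in this order (a step that is already met when the one before it is completed fails the run):
1. the punch is out of its stand, stem out, carried upright to the right cup (horizontal distance between punch and spot below 0.006 m and angle between punch's own z axis and vertical below 0.15 rad and value of joint punch_stem below 0.004 m), for 0.05 s.
2. the spring has snapped with the point seated in that cup, punch upright (value of joint punch_stem above 0.007 m and contact force between punch and bracket above 1 N and horizontal distance between punch and spot below 0.004 m and z of punch in the frame of spot below 0.0175 m and angle between punch's own z axis and vertical below 0.12 rad), for 0.04 s.
At the end, for the whole second after the job is handed in: the punch stands released and at rest in its stand: upright within 0.08 rad, its axis within 5 mm of the hole's centre, its collar within 3 mm of the stand's top, its stem fully out (within 2 mm) (horizontal distance between punch and stand_mouth below 0.005 m and z of punch in the frame of stand_mouth below -0.037 m and angle between punch's own z axis and vertical below 0.08 rad and value of joint punch_stem below 0.002 m and linear speed of punch below 0.02 m/s and contact force between punch and the fingers below 0.1 N); the robot touches nothing.
It fails at once if the punch presses on the bracket with more than 25 N (contact force between punch and bracket above 25 N).
It fails at once if the punch is fired (stem in by more than 7 mm) more than 8 mm from the spot (value of joint punch_stem above 0.007 m and horizontal distance between punch and spot above 0.008 m).
It fails at once if a bystander is moved by more than 20 mm (distance of any of tin, mug, lemon, peeler from where it was at the start of the episode above 0.02 m).
It also fails if it takes over 72 s, if anything falls off the work surface, if the arm or the gripper's body presses on something with over 40 N, if the wrist force passes 120 N, or if a joint passes its speed limit or range.

## Working session

There is one attempt and no reset: what is moved stays moved. The work goes in short steps, Python scripts to look and compute and a tool call to move; the robot and the scene stay as the last step left them, time stands still between calls to the robot, and variables do not carry over. Pictures are saved under pics/ and viewed, at most 10 in all, crops included, and the job is handed in when it is done.

Besides the shell and the picture viewer there is one more tool, called after "Call:" as name([rows], argument=value, ...), one row to a line, values as JSON. drive_tool: Moves the arm, as the interface text tells. Its arguments: {"type":"object","properties":{"targets":{"type":"array"}},"required":["targets"]}

```bash
mkdir -p pics; ls; python3 - <<'E'
from cell import state, read_camera, grip_depth
import cv2, numpy as np, pickle
s=state(); print(s, grip_depth)
for n in("scene","top"):
    c=read_camera(n); pickle.dump(c,open(f"pics/{n}0.pkl","wb"))
    cv2.imwrite(f"pics/{n}0.png",cv2.resize(c["frame"][...,::-1],(800,600),interpolation=cv2.INTER_CUBIC))
    print(n,c["fx"],c["fy"],c["cx"],c["cy"],c["R"],c["t"], -np.array(c["R"]).T@np.array(c["t"]))
E
```

```text
pics
{'t': 0.0, 'joints': array([-1.22658385e+00,  4.91548138e-01,  1.55941972e+00, -2.25448278e-06,
        1.09167306e+00, -1.05607077e-01]), 'qvel': array([ 5.49195023e-04,  8.17657658e-05,  5.56430719e-04, -5.63594309e-05,
        6.61057504e-04, -1.81597123e-03]), 'tau': array([-7.59829782e-04, -6.12646222e+01, -2.58174384e+01,  6.92796987e-02,
        4.82655130e-02, -1.15825665e-04]), 'eef_pos': array([ 271.68223381, -562.58199367,  185.27909006]), 'tcp_rot': array([-3.14055002e+00, -1.08510111e-04,  4.49820538e-01]), 'ft_force': array([-0.61368083,  0.50915443,  0.99719168]), 'moment': array([-0.05997786,  0.01281081, -0.05112617]), 'grip_force': 0.0, 'opening': 1.0020626941481803} 18.8
scene 451.3420621542384 451.3420621542384 276.1334485522908 202.74340209256985 [[ 0.59489605 -0.80353656 -0.02068048]
 [-0.42122557 -0.28973412 -0.85943188]
 [ 0.6845931   0.51998378 -0.51083183]] [-290.78653999  278.58938622 1156.54257382] [-501.42432631 -754.32414087  824.21375777]
top 397.2544317373236 397.2544317373236 279.3941173702722 208.34490726295977 [[ 0.01718377 -0.99969925 -0.01749631]
 [-0.99534032 -0.01544305 -0.09517967]
 [ 0.09488085  0.01905033 -0.99530634]] [-1.07727504e+00  5.16816260e+02  1.36170440e+03] [ 385.2269056   -19.03665016 1404.48457588]
```

View pics/scene0.png

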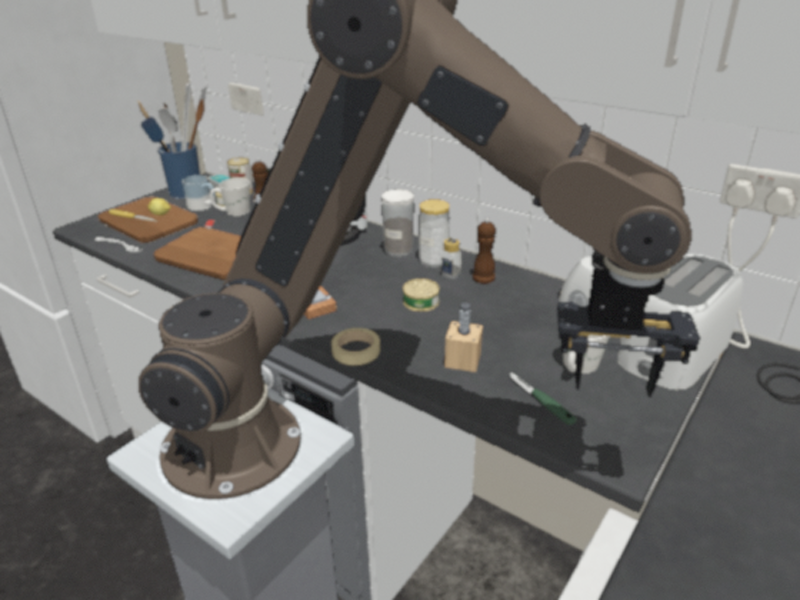

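View pics/top0.png

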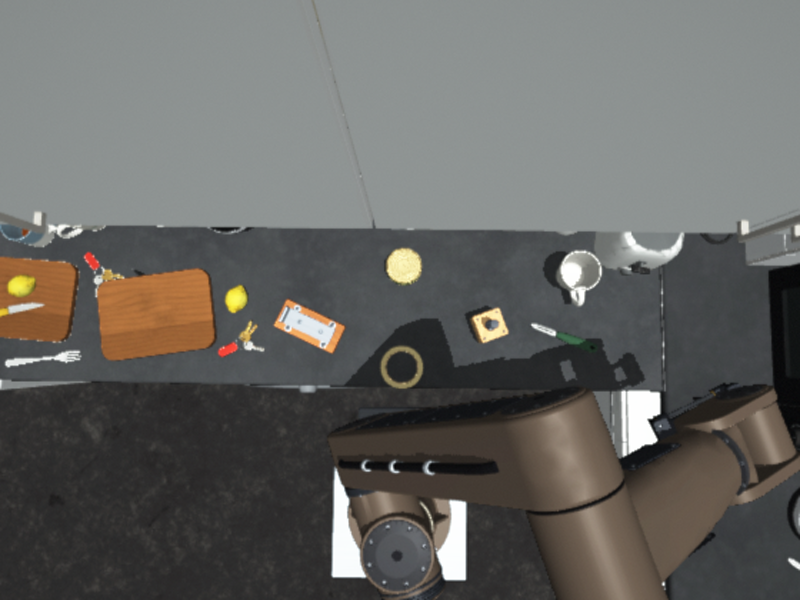

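The scene view shows the stand with the punch at about (464,340) and the bracket hidden behind the arm. The top view shows the bracket at (310,326), the stand at (489,324), the tin at (404,266), the mug at (578,275), the peeler at (565,336) and the lemon at (236,298). I'll zoom in on the bracket and stand.

```bash
python3 - <<'E'
import cv2, numpy as np, pickle
c=pickle.load(open("pics/top0.pkl","rb"))["frame"][...,::-1]; d=pickle.load(open("pics/scene0.pkl","rb"))["frame"][...,::-1]
a=cv2.resize(c[203:253,186:246],(600,500),interpolation=cv2.INTER_NEAREST)[:, :]
b=cv2.resize(c[210:242,325:365],(400,320),interpolation=cv2.INTER_NEAREST)
e=cv2.resize(d[205:265,300:350],(400,480),interpolation=cv2.INTER_NEAREST)
W=np.zeros((600,800,3),np.uint8)
W[:300,:360]=cv2.resize(c[203:253,186:246],(360,300),interpolation=cv2.INTER_NEAREST)
W[300:556,:320]=cv2.resize(c[210:242,325:365],(320,256),interpolation=cv2.INTER_NEAREST)
W[:480,400:800]=e
cv2.imwrite("pics/crop.png",W)
E
```

```text
(no output)
```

View pics/crop.png

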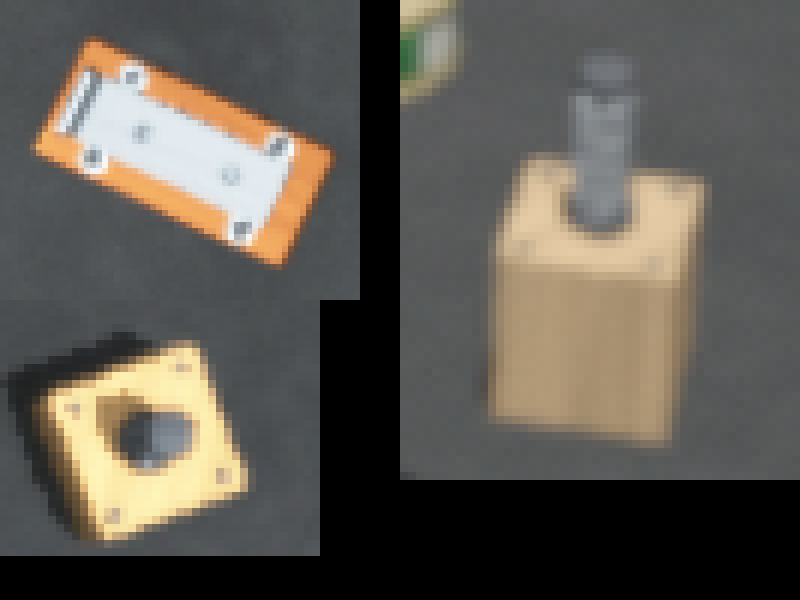

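```bash
cat > h.py <<'E'
import cv2, numpy as np, pickle
from cell import state, read_camera
def grab(n,tag=None):
    c=read_camera(n)
    for k in("R","t"): c[k]=np.array(c[k])
    return c
def cast(c,uv,z):
    d=c["R"].T@np.array([(uv[0]-c["cx"])/c["fx"],(uv[1]-c["cy"])/c["fy"],1]); o=-c["R"].T@c["t"]
    return o+d*(z-o[2])/d[2]
def proj(c,X):
    p=c["R"]@np.asarray(X,float)+c["t"]; return np.array([c["fx"]*p[0]/p[2]+c["cx"],c["fy"]*p[1]/p[2]+c["cy"]])
def mask(c,lo,hi,box):
    h=cv2.cvtColor(np.ascontiguousarray(c["frame"]),cv2.COLOR_RGB2HSV); m=cv2.inRange(h,lo,hi)
    z=np.zeros_like(m); x0,y0,x1,y1=box; z[y0:y1,x0:x1]=m[y0:y1,x0:x1]; return z
def biggest(m):
    k=cv2.findContours(m,cv2.RETR_EXTERNAL,cv2.CHAIN_APPROX_NONE)[0]; return max(k,key=cv2.contourArea)
E
python3 - <<'E'
from h import *
c=pickle.load(open("pics/top0.pkl","rb"))
# offcut: orange or white
b=(186,203,246,253)
m=mask(c,(5,120,100),(20,255,255),b)|mask(c,(0,0,140),(180,80,255),b)
k=cv2.convexHull(biggest(m)); W=np.array([cast(c,p[0],26)[:2] for p in k],np.float32)
print("offcut",cv2.minAreaRect(W))
g=cv2.cvtColor(np.ascontiguousarray(c["frame"]),cv2.COLOR_RGB2GRAY).astype(float)
for n,(u,v) in dict(spot=(224,232),other=(209,225)).items():
    p=g[v-3:v+4,u-3:u+4]; w=np.clip(np.percentile(p,70)-p-8,0,None); yy,xx=np.mgrid[v-3:v+4,u-3:u+4]
    q=(np.sum(w*xx)/w.sum(),np.sum(w*yy)/w.sum()); print(n,q,cast(c,q,34)); print(p.astype(int))
m=mask(c,(8,50,170),(35,255,255),(325,210,365,242))
k=cv2.convexHull(biggest(m)); W=np.array([cast(c,p[0],72)[:2] for p in k],np.float32)
print("stand",cv2.minAreaRect(W))
d=pickle.load(open("pics/scene0.pkl","rb"))
# scene: barrel/cap columns
f=cv2.cvtColor(np.ascontiguousarray(d["frame"]),cv2.COLOR_RGB2GRAY)
for v in range(210,236,2): print(v,f[v,318:334])
for n,h in(("collar",72),("cap",138)):
    print(n)
for X in (500,520,540): pass
E
```

```text
offcut ((445.4144287109375, 225.7344970703125), (161.8520050048828, 75.20419311523438), 65.80521392822266)
spot (np.float64(223.95569620253164), np.float64(231.98101265822785)) [430.87831184 197.32983043  34.        ]
[[233 232 231 231 232 233 234]
 [232 230 225 221 224 231 233]
 [230 223 208 215 207 229 232]
 [231 223 194 213 200 224 232]
 [233 230 214 200 212 229 232]
 [232 233 232 231 231 231 232]
 [230 231 232 232 234 234 233]]
other (np.float64(209.06694560669456), np.float64(224.73221757322176)) [455.08949477 249.78553529  34.        ]
[[232 232 232 230 230 232 233]
 [231 231 227 217 220 229 232]
 [229 227 208 178 193 218 231]
 [229 225 197 177 209 223 231]
 [231 229 212 196 212 228 231]
 [231 232 230 228 229 230 230]
 [230 231 231 232 231 231 231]]
stand ((452.0174255371094, -207.20101928710938), (66.2130126953125, 66.78813171386719), 21.417306900024414)
210 [88 89 87 89 88 87 87 88 89 90 92 90 90 89 91 89]
212 [ 88  89  88  87  94 102 108 108 110 107 101  95  91  91  90  92]
214 [ 88  88  88  85  92 108 115 118 118 117 108  96  90  91  90  91]
216 [ 90  91  91  95 102 104  95  96  99 101 101  98  91  91  90  92]
218 [ 91  90  94 112 135 142 130 127 140 140 125 108  94  90  89  89]
220 [ 92  91  94 107 126 136 134 129 127 127 117 101  90  89  88  87]
222 [ 92  91  92 106 122 132 136 138 140 136 119  96  87  89  85  87]
224 [122 116 111 119 128 129 131 133 131 127 112  98  90  87  88  87]
226 [167 172 176 162 143 136 134 134 136 131 125 128 130 126 123 117]
228 [194 183 166 154 141 133 134 134 134 136 150 179 195 198 193 178]
230 [202 183 137 111 120 125 134 140 137 128 139 175 200 205 206 203]
232 [204 191 161 121 108 116 122 121 112 106 130 171 200 205 205 205]
234 [200 201 198 190 178 157 140 137 144 164 184 196 202 204 204 202]
collar
cap
```

Call:
drive_tool([
  {"jaw":1,"travel":[0.04,-0.03,-0.015],"twist":0},
  {"jaw":1,"travel":[0.07,-0.054,-0.015],"twist":0},
  {"jaw":1,"travel":[0.1,-0.076,-0.015],"twist":0},
  {"jaw":1,"travel":[0.13,-0.099,-0.015],"twist":0},
  {"jaw":1,"travel":[0.16,-0.122,-0.015],"twist":0},
  {"jaw":1,"travel":[0.19,-0.145,-0.015],"twist":0},
  {"jaw":1,"travel":[0.215,-0.164,-0.015],"twist":0},
  {"jaw":1,"travel":[0.23,-0.175,-0.015],"twist":0},
])

```text
t: 0.77
eef_pos: [403.5, -302.4, 200.8]
tcp_rot: [-3.141, -0.0, 0.451]
ft_force: [1.0, -1.2, -0.4]
opening: 1.002
grip_force: 0.0
```

Call:
drive_tool([
  {"jaw":1,"travel":[0.025,-0.019,0],"twist":0},
  {"jaw":1,"travel":[0.05,-0.038,0],"twist":0},
  {"jaw":1,"travel":[0.07,-0.053,0],"twist":0},
  {"jaw":1,"travel":[0.082,-0.062,0],"twist":0},
  {"jaw":1,"travel":[0.087,-0.067,0],"twist":0},
  {"jaw":1,"travel":[0.087,-0.067,0],"twist":0},
  {"jaw":1,"travel":[0.087,-0.067,0],"twist":0},
  {"jaw":1,"travel":[0.087,-0.067,0],"twist":0},
])

```text
t: 1.43
eef_pos: [451.7, -207.9, 200.8]
tcp_rot: [3.142, 0.0, 0.449]
ft_force: [-0.4, 0.1, 0.2]
opening: 0.998
grip_force: 0.0
```

```bash
python3 - <<'E'
from h import *
s=state(); print(s["t"],s["eef_pos"],s["tcp_rot"],s["ft_force"])
d=grab("scene"); pickle.dump(d,open("pics/s1.pkl","wb"))
print(proj(d,[452,-207.2,72]),proj(d,[452,-207.2,138]),proj(d,s["eef_pos"]))
cv2.imwrite("pics/s1.png",cv2.resize(d["frame"][150:270,270:390,::-1],(600,600),interpolation=cv2.INTER_CUBIC))
E
```

```text
1.4333 [ 451.67969054 -207.85866754  200.76423951] [3.14150847e+00 2.03724860e-04 4.49111892e-01] [-0.37254328  0.12554905  0.20128464]
[325.01254406 232.2358582 ] [325.81387756 213.12729969] [326.76023969 194.11690513]
```

View pics/s1.png

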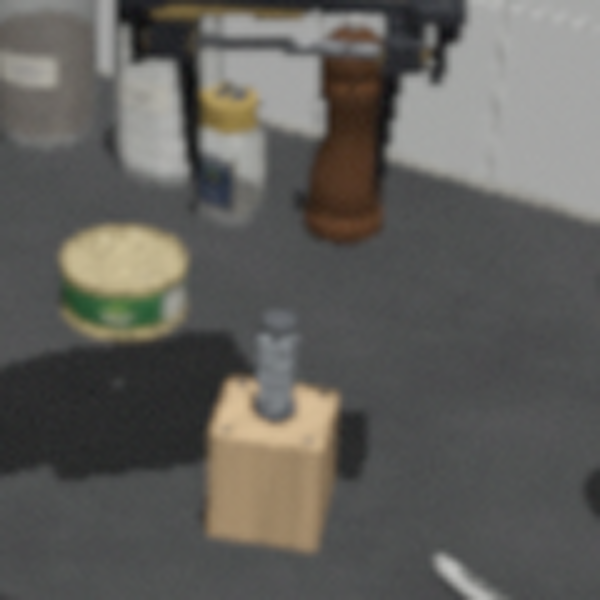

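The fingers straddle the punch: they are at crop x≈192 and 385, and the punch is at x≈278. The measured punch position agrees with the projection, so I'll descend.

Call:
drive_tool([
  {"jaw":1,"travel":[0,0,0.02],"twist":0},
  {"jaw":1,"travel":[0,0,0.045],"twist":0},
  {"jaw":1,"travel":[0,0,0.07],"twist":0},
  {"jaw":1,"travel":[0,0,0.09],"twist":0},
  {"jaw":1,"travel":[0,0,0.107],"twist":0},
  {"jaw":1,"travel":[0,0,0.116],"twist":0},
  {"jaw":1,"travel":[0,0,0.119],"twist":0},
  {"jaw":1,"travel":[0,0,0.119],"twist":0},
])

```text
t: 2.15
eef_pos: [451.8, -207.5, 81.6]
tcp_rot: [-3.141, 0.0, 0.449]
ft_force: [0.3, 0.6, 0.1]
opening: 0.997
grip_force: 0.0
```

Call:
drive_tool([
  {"jaw":0.5,"travel":[0,0,0],"twist":0},
  {"jaw":0.3,"travel":[0,0,0],"twist":0},
  {"jaw":0.25,"travel":[0,0,0],"twist":0},
  {"jaw":0.22,"travel":[0,0,0],"twist":0},
  {"jaw":0.2,"travel":[0,0,0],"twist":0},
  {"jaw":0.18,"travel":[0,0,0],"twist":0},
  {"jaw":0.1,"travel":[0,0,0],"twist":0},
  {"jaw":0,"travel":[0,0,0],"twist":0},
])

```text
t: 2.82
eef_pos: [452.0, -207.1, 81.9]
tcp_rot: [3.141, 0.0, 0.45]
ft_force: [-0.1, 0.3, -0.2]
opening: 0.498
grip_force: 0.0
```

Call:
drive_tool([
  {"jaw":0,"travel":[0,0,0],"twist":0},
  {"jaw":0,"travel":[0,0,0],"twist":0},
  {"jaw":0,"travel":[0,0,0],"twist":0},
  {"jaw":0,"travel":[0,0,0],"twist":0},
])

```text
t: 3.15
eef_pos: [452.1, -207.1, 81.8]
tcp_rot: [3.141, -0.0, 0.45]
ft_force: [1.5, -0.5, -1.8]
opening: 0.216
grip_force: 16.7
```

Call:
drive_tool([
  {"jaw":0,"travel":[0,0,0],"twist":0},
  {"jaw":0,"travel":[0,0,0],"twist":0},
  {"jaw":0,"travel":[0,0,0],"twist":0},
  {"jaw":0,"travel":[0,0,0],"twist":0},
  {"jaw":0,"travel":[0,0,0],"twist":0},
  {"jaw":0,"travel":[0,0,0],"twist":0},
])

```text
t: 3.65
eef_pos: [452.0, -207.1, 81.8]
tcp_rot: [3.142, 0.0, 0.45]
ft_force: [0.6, 0.7, -1.4]
opening: 0.213
grip_force: 30.0
```

Call:
drive_tool([
  {"jaw":0.3,"travel":[0,0,0],"twist":0},
  {"jaw":0.3,"travel":[0,0,0],"twist":0},
  {"jaw":0.3,"travel":[0,0,0],"twist":0.1},
  {"jaw":0.3,"travel":[0,0,0],"twist":0.1},
  {"jaw":0,"travel":[0,0,0],"twist":0.1},
  {"jaw":0,"travel":[0,0,0],"twist":0.1},
  {"jaw":0,"travel":[0,0,0],"twist":0.1},
  {"jaw":0,"travel":[0,0,0],"twist":0.1},
])

```text
t: 4.32
eef_pos: [452.0, -207.1, 81.9]
tcp_rot: [3.141, -0.0, 0.351]
ft_force: [1.1, -1.6, -0.1]
opening: 0.209
grip_force: 30.0
```

Call:
drive_tool([
  {"jaw":0,"travel":[0,0,0],"twist":0},
  {"jaw":0,"travel":[0,0,0],"twist":0},
  {"jaw":0,"travel":[0,0,0],"twist":0},
  {"jaw":0,"travel":[0,0,0],"twist":0},
  {"jaw":0,"travel":[0,0,0],"twist":0},
  {"jaw":0,"travel":[0,0,0],"twist":0},
])

```text
t: 4.82
eef_pos: [452.0, -207.1, 81.9]
tcp_rot: [3.141, -0.0, 0.35]
ft_force: [-0.6, -0.4, 1.1]
opening: 0.21
grip_force: 30.0
```

Call:
drive_tool([
  {"jaw":0,"travel":[0,0,-0.005],"twist":0},
  {"jaw":0,"travel":[0,0,-0.015],"twist":0},
  {"jaw":0,"travel":[0,0,-0.03],"twist":0},
  {"jaw":0,"travel":[0,0,-0.05],"twist":0},
  {"jaw":0,"travel":[0,0,-0.07],"twist":0},
  {"jaw":0,"travel":[0,0,-0.085],"twist":0},
  {"jaw":0,"travel":[0,0,-0.09],"twist":0},
  {"jaw":0,"travel":[0,0,-0.09],"twist":0},
])

```text
t: 5.48
eef_pos: [452.4, -207.3, 173.3]
tcp_rot: [3.14, -0.002, 0.35]
ft_force: [0.2, 0.1, -2.0]
opening: 0.211
grip_force: 30.0
```

```bash
python3 - <<'E'
from h import *
s=state(); print(s["eef_pos"],s["tcp_rot"],s["ft_force"],s["moment"],s["opening"])
d=grab("scene"); e=s["eef_pos"]; pickle.dump(d,open("pics/s2.pkl","wb"))
for h in (0,-46,-86,-91): print(h,proj(d,[e[0],e[1],e[2]+h]))
cv2.imwrite("pics/s2.png",cv2.resize(d["frame"][170:270,280:380,::-1],(600,600),interpolation=cv2.INTER_CUBIC))
E
```

```text
[ 452.3530055  -207.26797797  173.28356558] [ 3.13954396e+00 -1.54277521e-03  3.49788354e-01] [ 0.15522985  0.09547837 -2.02104379] [-0.00628643 -0.02370457  0.01153076] 0.21064947440432397
0 [326.34563223 202.44980611]
-46 [325.76536111 216.25053818]
-86 [325.27764933 227.84990858]
-91 [325.21774992 229.27451107]
```

View pics/s2.png

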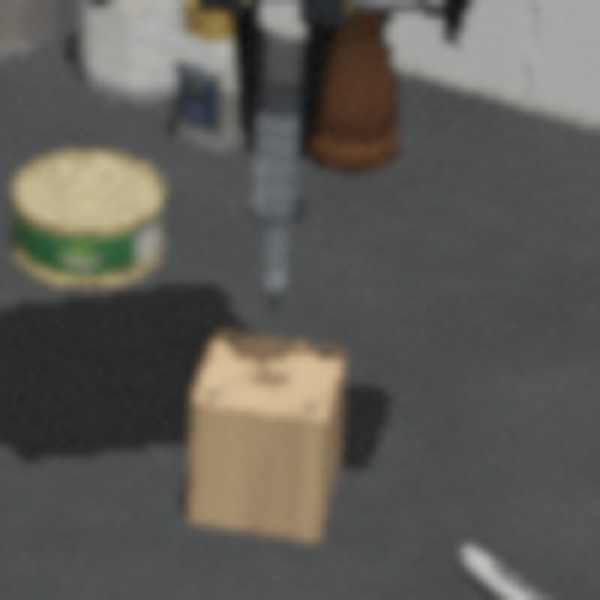

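The punch is held upright: the nose tip is at crop (274,293), the collar at y≈210 and the stem just below. I'll carry it to the bracket.

Call:
drive_tool([
  {"jaw":0,"travel":[0.0035,-0.0115,0],"twist":0},
  {"jaw":0,"travel":[0.0105,-0.035,0],"twist":0},
  {"jaw":0,"travel":[0.019,-0.062,0],"twist":0},
  {"jaw":0,"travel":[0.0275,-0.089,0],"twist":0},
  {"jaw":0,"travel":[0.036,-0.116,0],"twist":0},
  {"jaw":0,"travel":[0.044,-0.143,0],"twist":0},
  {"jaw":0,"travel":[0.0525,-0.17,0],"twist":0},
  {"jaw":0,"travel":[0.06,-0.194,0],"twist":0},
])

```text
t: 6.2
eef_pos: [440.6, -2.1, 170.9]
tcp_rot: [-3.14, 0.002, 0.35]
ft_force: [1.1, -0.0, -2.7]
opening: 0.208
grip_force: 30.0
```

Call:
drive_tool([
  {"jaw":0,"travel":[0.007,-0.023,0],"twist":0},
  {"jaw":0,"travel":[0.0155,-0.05,0],"twist":0},
  {"jaw":0,"travel":[0.024,-0.077,0],"twist":0},
  {"jaw":0,"travel":[0.032,-0.104,0],"twist":0},
  {"jaw":0,"travel":[0.0405,-0.131,0],"twist":0},
  {"jaw":0,"travel":[0.049,-0.158,0],"twist":0},
  {"jaw":0,"travel":[0.056,-0.181,0],"twist":0},
  {"jaw":0,"travel":[0.0595,-0.193,0],"twist":0},
])

```text
t: 6.87
eef_pos: [430.3, 199.9, 170.7]
tcp_rot: [-3.141, 0.002, 0.351]
ft_force: [0.7, 0.2, -2.2]
opening: 0.212
grip_force: 30.0
```

Call:
drive_tool([
  {"jaw":0,"travel":[0,0,0.005],"twist":0},
  {"jaw":0,"travel":[0,0,0.01],"twist":0},
  {"jaw":0,"travel":[0,0,0.01],"twist":0},
  {"jaw":0,"travel":[0,0,0.01],"twist":0},
])

```text
t: 7.2
eef_pos: [431.2, 196.7, 161.1]
tcp_rot: [3.142, 0.002, 0.349]
ft_force: [0.5, 0.5, -3.4]
opening: 0.209
grip_force: 30.0
```

```bash
python3 - <<'E'
from h import *
s=state(); print(s["t"],s["eef_pos"],s["tcp_rot"],s["ft_force"],s["opening"])
e=s["eef_pos"]; W=np.zeros((600,800,3),np.uint8)
for i,n in enumerate(("scene","top")):
    d=grab(n); pickle.dump(d,open(f"pics/{n}3.pkl","wb"))
    q=proj(d,[431.3,197.4,34]).round().astype(int); print(n,"spot",proj(d,[431.3,197.4,34]),"origin",proj(d,[e[0],e[1],e[2]-50]))
    x0,y0=q[0]-30,q[1]-50; print(x0,y0)
    W[:560,i*400:i*400+400]=cv2.resize(d["frame"][y0:y0+84,x0:x0+60,::-1],(400,560),interpolation=cv2.INTER_CUBIC)
cv2.imwrite("pics/s3.png",W)
E
```

```text
7.2 [431.22493651 196.68654189 161.09085061] [3.14154663e+00 1.69964858e-03 3.48948391e-01] [ 0.51423012  0.51551088 -3.43955845] 0.20943219418788928
scene spot [219.30647588 205.82674759] origin [217.4745934  186.00877898]
189 156
top spot [223.93916052 231.85850704] origin [220.45933665 231.02803168]
194 182
```

View pics/s3.png

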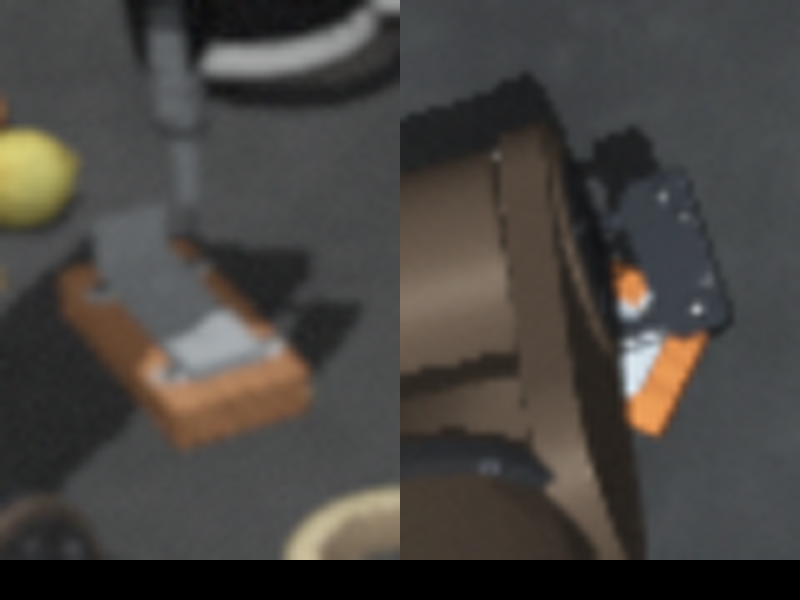

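The scene view shows the punch over the bracket: nose end at about (216.5,186.8) px, flange to the far left and plain end nearest the camera. The top view is blocked by the arm. Next I'll compare punch and offcut within this one image.

```bash
python3 - <<'E'
from h import *
d=pickle.load(open("pics/scene3.pkl","rb"))
m=mask(d,(3,90,50),(20,255,255),(194,185,240,226))
k=cv2.convexHull(biggest(m))[:,0]
a=np.radians(65.5); u=np.array([-np.cos(a),-np.sin(a)]); v=np.array([-u[1],u[0]])
O=np.array([444.7,226.3])
P=[(u[0]*0,0)]
corn=[(i,j,z) for i in(80,-80) for j in(37,-37) for z in(0,26)]
for i,j,z in corn: 
    q=O+u*i+v*j; print(i,j,z,proj(d,[*q,z]).round(1))
print("hull px extremes L,R,bottom",k[k[:,0].argmin()],k[k[:,0].argmax()],k[k[:,1].argmax()])
print(cv2.approxPolyDP(biggest(m),1.5,True)[:,0].tolist())
g=cv2.cvtColor(np.ascontiguousarray(d["frame"]),cv2.COLOR_RGB2GRAY).astype(float)
for r in range(168,192):
    print(r,g[r,208:226].astype(int))
e=[431.2,196.7,161.1]
for h in (-4,-10,-40,-50,-68,-78): print(h,proj(d,[e[0],e[1],e[2]+h]).round(1))
E
```

```text
80 37 0 [235.8 217.8]
80 37 26 [235.3 211.3]
80 -37 0 [215.6 223.9]
80 -37 26 [214.9 217.3]
-80 37 0 [217.6 197.5]
-80 37 26 [217.  191.3]
-80 -37 0 [198.5 202.8]
-80 -37 26 [197.8 196.6]
hull px extremes L,R,bottom [198 202] [235 211] [218 222]
[[198, 197], [198, 202], [215, 222], [234, 217], [235, 211], [232, 208], [225, 212], [212, 214], [210, 212], [213, 209], [206, 202], [200, 200], [202, 196]]
168 [ 72  70  69  76  86  98 100  98  94  86  75  55  42  40  41  42  42  45]
169 [71 69 71 77 87 94 95 94 92 83 72 58 35 25 28 22 24 29]
170 [72 70 71 74 86 95 96 94 90 82 77 61 43 39 36 31 32 30]
171 [ 72  70  71  73  85  96 100  99  95  89  80  68  63  60  56  49  41  40]
172 [ 73  71  70  72  84  96 100  99  97  92  81  72  70  72  70  68  63  62]
173 [71 72 71 71 78 87 91 93 93 92 79 71 72 72 77 77 73 72]
174 [73 72 72 68 68 73 80 85 91 86 73 65 67 75 75 75 76 76]
175 [73 72 71 70 66 64 68 73 75 73 65 63 69 76 77 77 76 74]
176 [75 72 74 75 71 66 68 70 72 70 70 67 71 74 76 76 75 74]
177 [76 75 75 75 73 75 79 86 88 86 78 74 73 75 75 76 75 75]
178 [74 75 75 77 75 75 84 94 98 94 86 78 76
[... 311 characters left out ...]
9 76 80 88 98 99 90 81 78 78 77 75 75 76]
184 [78 78 78 79 76 80 80 87 97 98 91 82 79 79 77 75 75 76]
185 [78 80 81 81 80 81 80 87 95 96 90 80 79 78 78 79 77 77]
186 [80 83 86 86 86 87 82 83 88 87 84 80 78 79 79 79 80 79]
187 [87 92 94 97 97 93 82 80 79 75 77 78 79 78 78 79 78 79]
188 [ 97  99  99 101  99  95  81  77  75  69  70  76  78  77  76  77  78  76]
189 [100 100 101 102 101  91  80  75  71  67  68  76  76  77  76  78  78  76]
190 [102 101 101 102 100  91  78  72  69  62  67  74  78  78  78  77  76  75]
191 [100 101 101 101  98  92  73  63  58  53  57  64  73  73  72  75  73  74]
-4 [216.2 173.6]
-10 [216.4 175.3]
-40 [217.2 183.4]
-50 [217.5 186. ]
-68 [217.9 190.7]
-78 [218.2 193.4]
```

Call:
drive_tool([
  {"jaw":0,"travel":[0,0,0.008],"twist":0},
  {"jaw":0,"travel":[0,0,0.018],"twist":0},
  {"jaw":0,"travel":[0,0,0.028],"twist":0},
  {"jaw":0,"travel":[0,0,0.037],"twist":0},
  {"jaw":0,"travel":[0,0,0.043],"twist":0},
  {"jaw":0,"travel":[0,0,0.046],"twist":0},
  {"jaw":0,"travel":[0,0,0.047],"twist":0},
  {"jaw":0,"travel":[0,0,0.047],"twist":0},
])

```text
t: 7.97
eef_pos: [431.7, 197.4, 114.7]
tcp_rot: [3.141, 0.0, 0.35]
ft_force: [0.3, -0.3, -1.7]
opening: 0.212
grip_force: 30.0
```

Call:
drive_tool([
  {"jaw":0,"travel":[0,0,0.0005],"twist":0},
  {"jaw":0,"travel":[0,0,0.001],"twist":0},
  {"jaw":0,"travel":[0,0,0.0015],"twist":0},
  {"jaw":0,"travel":[0,0,0.002],"twist":0},
  {"jaw":0,"travel":[0,0,0.0025],"twist":0},
  {"jaw":0,"travel":[0,0,0.003],"twist":0},
  {"jaw":0,"travel":[0,0,0.003],"twist":0},
])

```text
t: 8.55
eef_pos: [431.6, 197.4, 111.7]
tcp_rot: [3.142, 0.0, 0.35]
ft_force: [-0.2, -0.4, -3.1]
opening: 0.208
grip_force: 30.0
```

Call:
drive_tool([
  {"jaw":0,"travel":[0,0,0.0005],"twist":0},
  {"jaw":0,"travel":[0,0,0.001],"twist":0},
  {"jaw":0,"travel":[0,0,0.0015],"twist":0},
  {"jaw":0,"travel":[0,0,0.002],"twist":0},
  {"jaw":0,"travel":[0,0,0.0025],"twist":0},
  {"jaw":0,"travel":[0,0,0.003],"twist":0},
  {"jaw":0,"travel":[0,0,0.003],"twist":0},
])

```text
t: 9.13
eef_pos: [431.6, 197.4, 108.7]
tcp_rot: [3.142, 0.0, 0.35]
ft_force: [-0.0, -0.7, -2.4]
opening: 0.212
grip_force: 30.0
```

```bash
python3 - <<'E'
from h import *
s=state(); print(s["eef_pos"],s["ft_force"])
d=grab("scene"); pickle.dump(d,open("pics/s4.pkl","wb"))
e=s["eef_pos"]; print(proj(d,[431.3,197.4,34]),proj(d,[e[0],e[1],e[2]-50]))
f=d["frame"][170:225,190:245,::-1].astype(float); f=np.clip(f*1.6,0,255).astype(np.uint8)
cv2.imwrite("pics/s4.png",cv2.resize(f,(600,600),interpolation=cv2.INTER_CUBIC))
E
```

```text
[431.61937163 197.40798013 108.70061355] [-0.01582998 -0.72859892 -2.40611201]
[219.30647588 205.82674759] [218.74762651 199.5271969 ]
```

View pics/s4.png

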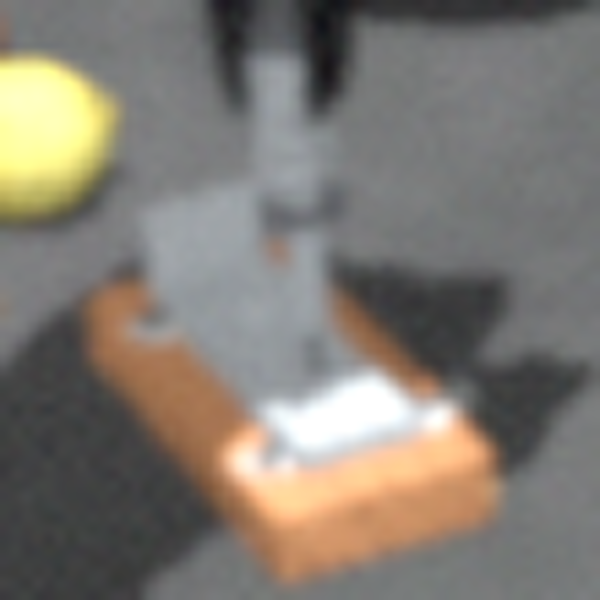

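The nose end is at crop (313,325) and the dark stem runs down to about (318,370), heading for the expected cup at (219.3,205.8) px. I'll keep lowering slowly.

Call:
drive_tool([
  {"jaw":0,"travel":[0,0,0.0005],"twist":0},
  {"jaw":0,"travel":[0,0,0.001],"twist":0},
  {"jaw":0,"travel":[0,0,0.0015],"twist":0},
  {"jaw":0,"travel":[0,0,0.002],"twist":0},
  {"jaw":0,"travel":[0,0,0.002],"twist":0},
])

```text
t: 9.6
eef_pos: [431.6, 197.4, 106.7]
tcp_rot: [3.142, 0.0, 0.35]
ft_force: [0.2, 0.8, -2.2]
opening: 0.212
grip_force: 30.0
```

Call:
drive_tool([
  {"jaw":0,"travel":[0,0,0.0005],"twist":0},
  {"jaw":0,"travel":[0,0,0.001],"twist":0},
  {"jaw":0,"travel":[0,0,0.0015],"twist":0},
  {"jaw":0,"travel":[0,0,0.002],"twist":0},
  {"jaw":0,"travel":[0,0,0.002],"twist":0},
])

```text
t: 10.02
eef_pos: [431.6, 197.4, 104.7]
tcp_rot: [3.142, 0.0, 0.35]
ft_force: [0.2, 0.6, -2.8]
opening: 0.212
grip_force: 30.0
```

Call:
drive_tool([
  {"jaw":0,"travel":[0,0,0.0005],"twist":0},
  {"jaw":0,"travel":[0,0,0.001],"twist":0},
  {"jaw":0,"travel":[0,0,0.0015],"twist":0},
  {"jaw":0,"travel":[0,0,0.0015],"twist":0},
])

```text
t: 10.35
eef_pos: [431.6, 197.4, 103.2]
tcp_rot: [3.142, 0.0, 0.35]
ft_force: [0.5, -0.8, -2.2]
opening: 0.207
grip_force: 30.0
```

Call:
drive_tool([
  {"jaw":0,"travel":[0,0,0.0005],"twist":0},
  {"jaw":0,"travel":[0,0,0.001],"twist":0},
  {"jaw":0,"travel":[0,0,0.0015],"twist":0},
  {"jaw":0,"travel":[0,0,0.0015],"twist":0},
])

```text
t: 10.68
eef_pos: [431.6, 197.4, 101.7]
tcp_rot: [3.141, 0.0, 0.35]
ft_force: [0.4, 0.2, -2.5]
opening: 0.206
grip_force: 30.0
```

Call:
drive_tool([
  {"jaw":0,"travel":[0,0,0.0005],"twist":0},
  {"jaw":0,"travel":[0,0,0.001],"twist":0},
  {"jaw":0,"travel":[0,0,0.001],"twist":0},
])

```text
t: 10.93
eef_pos: [431.6, 197.4, 100.7]
tcp_rot: [3.142, 0.0, 0.35]
ft_force: [0.2, -0.1, -2.1]
opening: 0.209
grip_force: 30.0
```

Call:
drive_tool([
  {"jaw":0,"travel":[0,0,0.0005],"twist":0},
  {"jaw":0,"travel":[0,0,0.001],"twist":0},
  {"jaw":0,"travel":[0,0,0.001],"twist":0},
])

```text
t: 11.18
eef_pos: [431.6, 197.4, 99.7]
tcp_rot: [3.141, 0.0, 0.35]
ft_force: [0.5, 0.2, -1.9]
opening: 0.209
grip_force: 30.0
```

Call:
drive_tool([
  {"jaw":0,"travel":[0,0,0.0005],"twist":0},
  {"jaw":0,"travel":[0,0,0.001],"twist":0},
  {"jaw":0,"travel":[0,0,0.001],"twist":0},
])

```text
t: 11.43
eef_pos: [431.6, 197.4, 98.7]
tcp_rot: [3.142, 0.0, 0.35]
ft_force: [-0.4, -0.6, -1.7]
opening: 0.207
grip_force: 30.0
```

Call:
drive_tool([
  {"jaw":0,"travel":[0,0,0.0005],"twist":0},
  {"jaw":0,"travel":[0,0,0.001],"twist":0},
  {"jaw":0,"travel":[0,0,0.001],"twist":0},
])

```text
t: 11.68
eef_pos: [431.7, 197.4, 97.8]
tcp_rot: [3.141, -0.0, 0.35]
ft_force: [0.2, 0.1, -1.0]
opening: 0.214
grip_force: 30.0
```

Call:
drive_tool([
  {"jaw":0,"travel":[0,0,0.0005],"twist":0},
  {"jaw":0,"travel":[0,0,0.001],"twist":0},
  {"jaw":0,"travel":[0,0,0.001],"twist":0},
])

```text
t: 11.93
eef_pos: [431.8, 197.5, 96.9]
tcp_rot: [3.141, -0.0, 0.35]
ft_force: [0.6, 1.0, 1.1]
opening: 0.21
grip_force: 30.0
```

Call:
drive_tool([
  {"jaw":0,"travel":[0,0,0.0003],"twist":0},
  {"jaw":0,"travel":[0,0,0.0007],"twist":0},
  {"jaw":0,"travel":[0,0,0.001],"twist":0},
  {"jaw":0,"travel":[0,0,0.001],"twist":0},
])

```text
t: 12.27
eef_pos: [431.7, 197.4, 95.8]
tcp_rot: [3.141, -0.0, 0.35]
ft_force: [-0.2, -0.6, 1.3]
opening: 0.206
grip_force: 30.0
```

Call:
drive_tool([
  {"jaw":0,"travel":[0,0,0.0003],"twist":0},
  {"jaw":0,"travel":[0,0,0.0007],"twist":0},
  {"jaw":0,"travel":[0,0,0.001],"twist":0},
  {"jaw":0,"travel":[0,0,0.001],"twist":0},
])

```text
t: 12.6
eef_pos: [431.7, 197.4, 94.8]
tcp_rot: [3.141, -0.0, 0.35]
ft_force: [0.3, 0.4, 2.3]
opening: 0.211
grip_force: 30.0
```

Call:
drive_tool([
  {"jaw":0,"travel":[0,0,0.0003],"twist":0},
  {"jaw":0,"travel":[0,0,0.0007],"twist":0},
  {"jaw":0,"travel":[0,0,0.001],"twist":0},
  {"jaw":0,"travel":[0,0,0.001],"twist":0},
])

```text
t: 12.93
eef_pos: [431.8, 197.5, 93.9]
tcp_rot: [3.141, -0.0, 0.35]
ft_force: [-0.4, 0.3, 4.0]
opening: 0.212
grip_force: 30.0
```

Call:
drive_tool([
  {"jaw":0,"travel":[0,0,0.0003],"twist":0},
  {"jaw":0,"travel":[0,0,0.0007],"twist":0},
  {"jaw":0,"travel":[0,0,0.001],"twist":0},
  {"jaw":0,"travel":[0,0,0.001],"twist":0},
])

```text
t: 13.27
eef_pos: [431.9, 197.5, 93.0]
tcp_rot: [3.141, -0.001, 0.35]
ft_force: [0.1, -0.7, 6.0]
opening: 0.21
grip_force: 30.0
```

Call:
drive_tool([
  {"jaw":0,"travel":[0,0,0.0003],"twist":0},
  {"jaw":0,"travel":[0,0,0.0007],"twist":0},
  {"jaw":0,"travel":[0,0,0.001],"twist":0},
  {"jaw":0,"travel":[0,0,0.001],"twist":0},
])

```text
t: 13.6
eef_pos: [432.1, 197.6, 92.2]
tcp_rot: [3.141, -0.001, 0.35]
ft_force: [-0.1, -0.3, 7.4]
opening: 0.212
grip_force: 30.0
```

Call:
drive_tool([
  {"jaw":0,"travel":[0,0,0.0002],"twist":0},
  {"jaw":0,"travel":[0,0,0.0005],"twist":0},
  {"jaw":0,"travel":[0,0,0.0005],"twist":0},
])

```text
t: 13.85
eef_pos: [432.2, 197.6, 91.8]
tcp_rot: [3.141, -0.001, 0.35]
ft_force: [0.1, -0.4, 9.2]
opening: 0.211
grip_force: 30.0
```

Call:
drive_tool([
  {"jaw":0,"travel":[0,0,0.0002],"twist":0},
  {"jaw":0,"travel":[0,0,0.0005],"twist":0},
  {"jaw":0,"travel":[0,0,0.0005],"twist":0},
])

```text
t: 14.1
eef_pos: [432.2, 197.6, 91.4]
tcp_rot: [3.141, -0.002, 0.35]
ft_force: [0.2, 0.4, 10.3]
opening: 0.205
grip_force: 30.0
```

Call:
drive_tool([
  {"jaw":0,"travel":[0,0,0.0002],"twist":0},
  {"jaw":0,"travel":[0,0,0.0005],"twist":0},
  {"jaw":0,"travel":[0,0,0.0005],"twist":0},
])

```text
t: 14.35
eef_pos: [432.4, 197.7, 91.0]
tcp_rot: [3.141, -0.002, 0.35]
ft_force: [-0.7, 0.2, 12.0]
opening: 0.209
grip_force: 30.0
```

Call:
drive_tool([
  {"jaw":0,"travel":[0,0,0.0002],"twist":0},
  {"jaw":0,"travel":[0,0,0.0005],"twist":0},
  {"jaw":0,"travel":[0,0,0.0005],"twist":0},
])

```text
t: 14.6
eef_pos: [432.2, 197.6, 90.4]
tcp_rot: [3.141, -0.002, 0.35]
ft_force: [0.7, 0.2, 7.6]
opening: 0.211
grip_force: 30.0
```

Call:
drive_tool([
  {"jaw":0,"travel":[0,0,0.0002],"twist":0},
  {"jaw":0,"travel":[0,0,0.0005],"twist":0},
  {"jaw":0,"travel":[0,0,0.0005],"twist":0},
])

```text
t: 14.85
eef_pos: [432.0, 197.5, 89.7]
tcp_rot: [3.141, -0.001, 0.35]
ft_force: [-0.1, -0.2, 7.4]
opening: 0.212
grip_force: 30.0
```

Call:
drive_tool([
  {"jaw":0,"travel":[0,0,0.0002],"twist":0},
  {"jaw":0,"travel":[0,0,0.0004],"twist":0},
  {"jaw":0,"travel":[0,0,0.0004],"twist":0},
])

```text
t: 15.1
eef_pos: [432.0, 197.5, 89.2]
tcp_rot: [3.141, -0.001, 0.35]
ft_force: [-0.2, 0.1, 7.2]
opening: 0.21
grip_force: 30.0
```

Call:
drive_tool([
  {"jaw":0,"travel":[0,0,0.0002],"twist":0},
  {"jaw":0,"travel":[0,0,0.0003],"twist":0},
  {"jaw":0,"travel":[0,0,0.0003],"twist":0},
])

```text
t: 15.35
eef_pos: [432.0, 197.5, 88.9]
tcp_rot: [3.141, -0.001, 0.35]
ft_force: [0.0, -0.3, 7.1]
opening: 0.209
grip_force: 30.0
```

Call:
drive_tool([
  {"jaw":0,"travel":[0,0,-0.001],"twist":0},
  {"jaw":0,"travel":[0,0,-0.003],"twist":0},
  {"jaw":0,"travel":[0,0,-0.006],"twist":0},
  {"jaw":0,"travel":[0,0,-0.009],"twist":0},
  {"jaw":0,"travel":[0,0,-0.013],"twist":0},
  {"jaw":0,"travel":[0,0,-0.018],"twist":0},
  {"jaw":0,"travel":[0,0,-0.023],"twist":0},
  {"jaw":0,"travel":[0,0,-0.026],"twist":0},
])

```text
t: 16.02
eef_pos: [431.7, 197.5, 115.3]
tcp_rot: [3.141, -0.0, 0.35]
ft_force: [-0.2, -0.1, -2.2]
opening: 0.212
grip_force: 30.0
```

Call:
drive_tool([
  {"jaw":0,"travel":[0,0,-0.01],"twist":0},
  {"jaw":0,"travel":[0,0,-0.025],"twist":0},
  {"jaw":0,"travel":[0,0,-0.04],"twist":0},
  {"jaw":0,"travel":[0,0,-0.052],"twist":0},
  {"jaw":0,"travel":[0,0,-0.058],"twist":0},
  {"jaw":0,"travel":[0,0,-0.059],"twist":0},
  {"jaw":0,"travel":[0,0,-0.059],"twist":0},
  {"jaw":0,"travel":[0,0,-0.059],"twist":0},
])

```text
t: 16.68
eef_pos: [431.3, 197.3, 173.0]
tcp_rot: [3.142, 0.001, 0.35]
ft_force: [0.7, 1.0, -2.5]
opening: 0.207
grip_force: 30.0
```

Call:
drive_tool([
  {"jaw":0,"travel":[-0.0035,0.0115,0],"twist":0},
  {"jaw":0,"travel":[-0.0105,0.035,0],"twist":0},
  {"jaw":0,"travel":[-0.019,0.062,0],"twist":0},
  {"jaw":0,"travel":[-0.0275,0.089,0],"twist":0},
  {"jaw":0,"travel":[-0.036,0.116,0],"twist":0},
  {"jaw":0,"travel":[-0.044,0.143,0],"twist":0},
  {"jaw":0,"travel":[-0.0525,0.17,0],"twist":0},
  {"jaw":0,"travel":[-0.06,0.194,0],"twist":0},
])

```text
t: 17.35
eef_pos: [441.4, -6.9, 172.9]
tcp_rot: [-3.141, 0.001, 0.35]
ft_force: [0.3, 0.4, -1.3]
opening: 0.209
grip_force: 30.0
```

Call:
drive_tool([
  {"jaw":0,"travel":[-0.007,0.023,0],"twist":0},
  {"jaw":0,"travel":[-0.0155,0.05,0],"twist":0},
  {"jaw":0,"travel":[-0.024,0.077,0],"twist":0},
  {"jaw":0,"travel":[-0.032,0.104,0],"twist":0},
  {"jaw":0,"travel":[-0.0405,0.131,0],"twist":0},
  {"jaw":0,"travel":[-0.049,0.158,0],"twist":0},
  {"jaw":0,"travel":[-0.056,0.181,0],"twist":0},
  {"jaw":0,"travel":[-0.0595,0.193,0],"twist":0},
])

```text
t: 18.02
eef_pos: [451.8, -209.4, 172.8]
tcp_rot: [-3.141, 0.001, 0.348]
ft_force: [0.2, 0.7, -2.9]
opening: 0.21
grip_force: 30.0
```

Call:
drive_tool([
  {"jaw":0,"travel":[0,0,0],"twist":0},
  {"jaw":0,"travel":[0,0,0],"twist":0},
  {"jaw":0,"travel":[0,0,0],"twist":0},
  {"jaw":0,"travel":[0,0,0],"twist":0},
])

```text
t: 18.35
eef_pos: [451.9, -205.9, 173.5]
tcp_rot: [-3.141, 0.0, 0.351]
ft_force: [0.5, 0.8, -3.0]
opening: 0.208
grip_force: 30.0
```

```bash
python3 - <<'E'
from h import *
s=state(); print(s["t"],s["eef_pos"],s["tcp_rot"],s["ft_force"])
d=grab("scene"); a=pickle.load(open("pics/s2.pkl","rb")); pickle.dump(d,open("pics/s5.pkl","wb"))
W=np.hstack([x["frame"][185:245,300:340,::-1] for x in(a,d)])
cv2.imwrite("pics/s5.png",cv2.resize(W,(800,600),interpolation=cv2.INTER_CUBIC))
E
```

```text
18.35 [ 451.89484094 -205.93808417  173.53130469] [-3.14116464e+00  2.55407963e-04  3.50853387e-01] [ 0.46170288  0.80073297 -2.98084761]
```

View pics/s5.png

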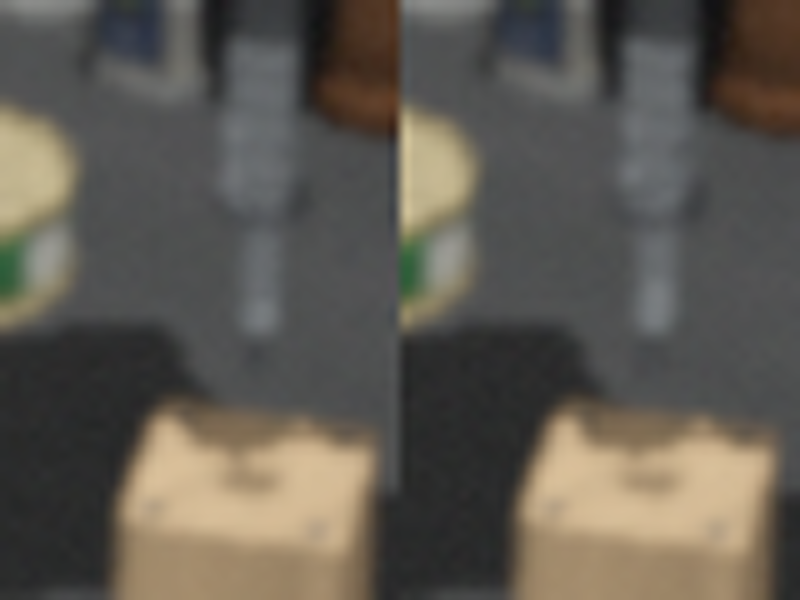

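Compared with the earlier lift picture (nose end (260,330) then, (655,330) now), the punch is in the same place over the hole. I'll lower it.

Call:
drive_tool([
  {"jaw":0,"travel":[0,0,0.003],"twist":0},
  {"jaw":0,"travel":[0,0,0.008],"twist":0},
  {"jaw":0,"travel":[0,0,0.014],"twist":0},
  {"jaw":0,"travel":[0,0,0.021],"twist":0},
  {"jaw":0,"travel":[0,0,0.028],"twist":0},
  {"jaw":0,"travel":[0,0,0.034],"twist":0},
  {"jaw":0,"travel":[0,0,0.039],"twist":0},
  {"jaw":0,"travel":[0,0,0.042],"twist":0},
])

```text
t: 19.07
eef_pos: [451.8, -207.0, 130.7]
tcp_rot: [-3.141, 0.001, 0.35]
ft_force: [-1.8, 0.2, -2.4]
opening: 0.208
grip_force: 30.0
```

Call:
drive_tool([
  {"jaw":0,"travel":[0,0,0.002],"twist":0},
  {"jaw":0,"travel":[0,0,0.004],"twist":0},
  {"jaw":0,"travel":[0,0,0.006],"twist":0},
  {"jaw":0,"travel":[0,0,0.009],"twist":0},
  {"jaw":0,"travel":[0,0,0.012],"twist":0},
  {"jaw":0,"travel":[0,0,0.015],"twist":0},
  {"jaw":0,"travel":[0,0,0.018],"twist":0},
  {"jaw":0,"travel":[0,0,0.02],"twist":0},
])

```text
t: 19.73
eef_pos: [451.9, -207.0, 111.2]
tcp_rot: [-3.141, 0.0, 0.35]
ft_force: [0.1, -0.7, -1.9]
opening: 0.207
grip_force: 30.0
```

Call:
drive_tool([
  {"jaw":0,"travel":[0,0,0.003],"twist":0},
  {"jaw":0,"travel":[0,0,0.007],"twist":0},
  {"jaw":0,"travel":[0,0,0.012],"twist":0},
  {"jaw":0,"travel":[0,0,0.017],"twist":0},
  {"jaw":0,"travel":[0,0,0.022],"twist":0},
  {"jaw":0,"travel":[0,0,0.025],"twist":0},
  {"jaw":0,"travel":[0,0,0.027],"twist":0},
  {"jaw":0,"travel":[0,0,0.027],"twist":0},
])

```text
t: 20.4
eef_pos: [451.9, -207.0, 84.2]
tcp_rot: [-3.141, 0.0, 0.35]
ft_force: [-0.0, -0.3, -3.0]
opening: 0.208
grip_force: 30.0
```

Call:
drive_tool([
  {"jaw":0,"travel":[0,0,0.0005],"twist":0},
  {"jaw":0,"travel":[0,0,0.001],"twist":0},
  {"jaw":0,"travel":[0,0,0.001],"twist":0},
])

```text
t: 20.65
eef_pos: [452.1, -207.1, 83.7]
tcp_rot: [3.141, -0.0, 0.35]
ft_force: [0.3, -0.4, -2.4]
opening: 0.214
grip_force: 30.0
```

Call:
drive_tool([
  {"jaw":0,"travel":[0,0,0.0005],"twist":0},
  {"jaw":0,"travel":[0,0,0.001],"twist":0},
  {"jaw":0,"travel":[0,0,0.001],"twist":0},
])

```text
t: 20.9
eef_pos: [452.0, -207.1, 82.6]
tcp_rot: [3.141, -0.0, 0.35]
ft_force: [0.3, -0.8, -3.2]
opening: 0.21
grip_force: 30.0
```

Call:
drive_tool([
  {"jaw":0,"travel":[0,0,0.0003],"twist":0},
  {"jaw":0,"travel":[0,0,0.0007],"twist":0},
  {"jaw":0,"travel":[0,0,0.0007],"twist":0},
  {"jaw":0,"travel":[0,0,0.0007],"twist":0},
])

```text
t: 21.23
eef_pos: [452.0, -207.1, 81.9]
tcp_rot: [3.142, 0.0, 0.35]
ft_force: [-0.2, -0.2, -2.7]
opening: 0.208
grip_force: 30.0
```

Call:
drive_tool([
  {"jaw":0,"travel":[0,0,0.0003],"twist":0},
  {"jaw":0,"travel":[0,0,0.0006],"twist":0},
  {"jaw":0,"travel":[0,0,0.0006],"twist":0},
  {"jaw":0,"travel":[0,0,0.0006],"twist":0},
])

```text
t: 21.57
eef_pos: [452.2, -207.3, 81.8]
tcp_rot: [3.141, -0.001, 0.35]
ft_force: [-0.4, 1.1, 5.2]
opening: 0.207
grip_force: 30.0
```

Collar contact on the wood, at the original height. I'll release and retreat straight up.

Call:
drive_tool([
  {"jaw":0.25,"travel":[0,0,-0.0005],"twist":0},
  {"jaw":0.35,"travel":[0,0,-0.0005],"twist":0},
  {"jaw":0.5,"travel":[0,0,-0.0005],"twist":0},
  {"jaw":0.7,"travel":[0,0,-0.0005],"twist":0},
  {"jaw":1,"travel":[0,0,-0.0005],"twist":0},
  {"jaw":1,"travel":[0,0,-0.0005],"twist":0},
  {"jaw":1,"travel":[0,0,-0.0005],"twist":0},
  {"jaw":1,"travel":[0,0,-0.0005],"twist":0},
])

```text
t: 22.23
eef_pos: [452.0, -207.1, 81.8]
tcp_rot: [3.142, 0.0, 0.35]
ft_force: [0.3, -0.4, 0.4]
opening: 0.686
grip_force: 0.0
```

Call:
drive_tool([
  {"jaw":1,"travel":[0,0,0],"twist":0},
  {"jaw":1,"travel":[0,0,-0.01],"twist":0},
  {"jaw":1,"travel":[0,0,-0.03],"twist":0},
  {"jaw":1,"travel":[0,0,-0.055],"twist":0},
  {"jaw":1,"travel":[0,0,-0.08],"twist":0},
  {"jaw":1,"travel":[0,0,-0.105],"twist":0},
  {"jaw":1,"travel":[0,0,-0.12],"twist":0},
  {"jaw":1,"travel":[0,0,-0.125],"twist":0},
])

```text
t: 22.9
eef_pos: [452.7, -207.5, 209.9]
tcp_rot: [3.138, -0.003, 0.35]
ft_force: [0.2, 0.2, 0.6]
opening: 0.998
grip_force: 0.0
```

Call:
drive_tool([
  {"jaw":1,"travel":[0,0,0],"twist":0},
  {"jaw":1,"travel":[0,0,0],"twist":0},
  {"jaw":1,"travel":[0,0,0],"twist":0},
  {"jaw":1,"travel":[0,0,0],"twist":0},
])

```text
t: 23.23
eef_pos: [451.6, -206.9, 205.8]
tcp_rot: [-3.14, 0.001, 0.35]
ft_force: [-0.8, -0.2, -0.6]
opening: 1.002
grip_force: 0.0
```

```bash
python3 - <<'E'
from h import *
s=state(); print(s["t"],s["eef_pos"],s["ft_force"],s["opening"])
d=grab("scene"); a=pickle.load(open("pics/s1.pkl","rb"))
W=np.hstack([x["frame"][195:265,300:346,::-1] for x in(a,d)])
cv2.imwrite("pics/s6.png",cv2.resize(W,(788,600),interpolation=cv2.INTER_CUBIC))
E
```

```text
23.2333 [ 451.64163526 -206.88284708  205.82428931] [-0.83109353 -0.1904655  -0.57850501] 1.0021315324906943
```

View pics/s6.png

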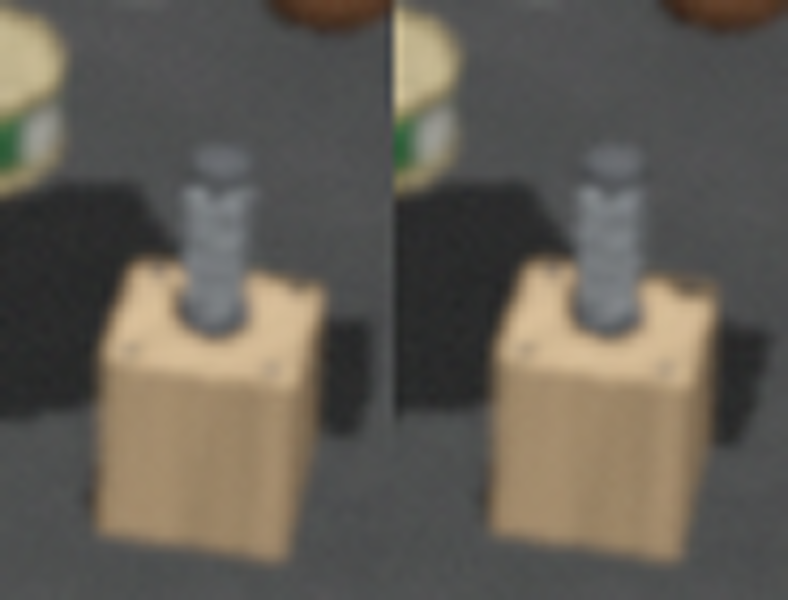

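The punch stands in the stand at the same place and height as at the start: cap at (222,160) before and (613,160) now.

```bash
python3 -c "
from cell import job_done; print(job_done())"
```

```text
the job is handed in; nothing more can be done
None
```

The punch snapped in the plain-end cup at a push of about 14 N on the readings (limit 25 N), then went back upright in its stand with the gripper clear; I handed the job in at about 23 s, and the hand-in gave no verdict.

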